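Weigh a box of screws on the beam balance

TASK

Pick up the plywood box of screws with the grip batten and set it down gently, upright, in the middle of the balance pan and let go; only then slide the poise out along the beam, pushing its tab lightly with the shut fingertips, until the untouched beam rests level. Keep it gentle: never press the fingers on the balance with more than 15 N (a pinch counts too) nor the box on the pan with more than 30 N, and leave the other things on the bench where they are.

Things in the scene. Friction and masses are not known exactly. Their poses are not given: they have to be found in the camera images.
- load: the load: closed plywood box of screws, 85 (its x) x 65 (its y) x 50 high, with a wooden grip batten along its x on top, 75 long x 20 wide, from 50 to 84 mm above the underside. Origin: centre of the underside, z up. Its mass is unknown, 0.29 to 0.61 kg. It starts on the table
- scale: beam balance, fixed. Origin on the bench under its post, z up. Green base 120 (its x) x 400 (its y, -145 to +255) x 22 high; the beam, an aluminium bar 12 wide x 14 high along its y, is hinged at (0, 0, 140) between cheeks 52 wide x 34, up to z = 158. Pan on the beam's -y end, poise on its +y arm. The +y tip plays in a fixed steel loop at y = 245 (56 wide, up to z = 178) with white level marks
- pan_top (a point): centre of the top face of the pan, a flat steel plate 130 x 130 x 5 without rim, fixed on the beam and tilting with it. It lies over y = -130 of the balance, 165 mm above the bench when the beam is level, 13 mm lower or higher at the stops; it sinks easily under the load until the stop. A load off its middle along the beam shifts the balance a little
- beam (a joint): tilt of the beam, rad: 0 = level, positive = pan side down, negative = poise side down, stops at -0.1 and +0.1. Damped (settles in about 1.5 s) and stable: near level, shifting the poise by about 19 mm tilts it by 0.1 rad. Fingers touching the poise hold the beam: it shows the true balance only when nothing touches it
- poise (a joint): how far the poise (0.6 kg steel block) stands out along the beam, m: -0.005 to 0.15, growing away from the hinge (balance +y). With the pan empty the beam is level at about 0; a load of M kg needs about M x 0.217. It slides stiffly (about 2.5 N) and stays where it is left
- poise_tab (a point): centre of the poise's upright steel tab: 34 across the beam x 8 along it x 50 tall (25 above and below this point), on the poise block (44 across x 30 along the beam, top at the tab's foot). Beam level: 185 mm above the bench, over x = 0, y = 70 mm + poise of the balance. Shut fingertips push the tab along the beam from either side; between hinge and poise nothing stands above the bar
- spare: bystander: plain closed plywood box, 80 x 60 x 55, flat top without a batten
- tin: bystander: finish tin, diameter 68, height 85
- glue: bystander: white glue bottle, diameter 54, height 150
- sandblock: bystander: cork sanding block, 100 x 55 x 30
- driver: bystander: screwdriver with a wooden handle, lying flat
- offcut: bystander: wooden offcut, 140 x 50 x 25, lying flat
- spool: bystander: dark wooden disc, diameter 60, height 35
Things that resemble listed ones, but are neither listed nor needed, are in the scene too. Leave any purple or yellow look-alike of the load alone.

How it is judged:
By the outcome, as a careful person would: the job done as asked, in the order asked, and still so for the second after the job is handed in, with the robot touching nothing.
It also fails if it takes over 72 s, if anything falls off the work surface, if the arm or the gripper's body presses on something with over 40 N, if the wrist force passes 120 N, or if a joint passes its speed limit or range.

ROBOT

A 6-joint arm with a two-finger parallel gripper is mounted at the origin on the work surface. World frame = base frame: x ahead of the robot, y to its left, z up, the work surface at z = 0. Lengths are in m, angles in rad, forces in N, time in s.
With the tool pointing down it reaches from about 0.35 to 0.8 m from the base axis. Payload 7.3 kg.
Tool frame: the origin (TCP) lies between the finger pads; the fingertips stand 25 mm ahead of it and the grasp point (between the pads) lies 6 mm ahead of it (r.tip_extent is the distance from the TCP to the fingertips, in m); z points along the fingers, y is the line along which they close (so a half turn about z gives the same grasp; the last joint's range is limited). The gripper opens to 85 mm and grips with 20 to 120 N. Pads are 22 mm wide; open, the fingers measure 114 mm over their backs; the gripper's body (76 mm by 85 mm) begins 54 mm behind the grasp point. The pads swing forward as they close: fully open they stand 13 mm farther back than shut.
Start: joints at [-1.405, 0.342, 1.524, -0, 1.275, -0.146], TCP at [0.161, -0.5, 0.234] pointing down, gripper open.
Joint ranges: [-2.53, 2.53], [-0.77, 2.02], [0.04, 2.7], [-1, 4.14], [0.28, 2.66], [-3.11, 3.11]. Speed limits (rad/s): [2.57, 2.57, 3.14, 3.14, 3.14, 3.14].

INTERFACE

Orientations are given as a unit quaternion [x, y, z, w].
In Python, from workcell import r, command_gripper, optics gives the robot as it stands. The module is installed in compiled form; this text tells all that it offers. Calls block until the motion is done:
- r.reach(position, orientation): joint-space move of the TCP to a pose.
- r.move_straight(position, orientation=None, speed=0.15, max_force=None): straight line of the TCP; orientation=None keeps the orientation; speed is the mean speed in m/s. With max_force (N) it stops when the force on the tool has changed by that much, and returns True; else False.
- r.movej(angles): joint-space move.
- command_gripper(opening, force=None): finger opening in m; force is the grip in N (None keeps the last); returns when the fingers have stopped.
- r.hold(seconds).
- r.solve_ik(position, orientation): joint angles nearest the present ones, or None.
- r.read_state(): the state.
- optics.get_image(name): name is "side" or "top" or "wrist"; returns (picture, depth): 384x512x3 uint8, red, green, blue; 384x512 float32, m along the optical axis (not along the pixel's ray), 0 where there is no reading.
- optics.camera_model(name): a dict with "K" (3x3 intrinsics, pixels), "R" (3x3) and "t" (3): a world point X has camera coordinates R X + t; the wrist camera has in their place "tool_from_camera" (4x4, takes a point from camera to tool coordinates, whose origin is the TCP and whose axes are the flange's). Camera axes: x right, y down, z forward; pixel columns grow to the right and rows downward; lengths in m; the calibration is good to about 2 mm. A picture is of the moment at which its call begins: read the wrist's pose just before it. camera_model takes no time and is no camera call.
A pose or a line that the arm cannot do raises r.PlanningError and nothing moves.
- r.finish_job(): hands the job in; it is judged then, once.
The state is a dict: "time_s": time; "joint_positions": joint angles; "dq": joint speeds; "tau": joint torques, N m; "eef_pos": TCP position; "eef_rot": TCP orientation; "contact_force": force on the tool from outside, world axes, zero at the start; "torque": the same for the moment, N m; "grip_width": finger opening in m; "grip_force": force on a finger pad.
Only numpy, scipy, OpenCV 4.12 (cv2) and the standard library are available. Lean on these libraries where they do the work, as an engineer would, in place of code of your own. Each camera call takes 0.05 s, during which the arm holds its last target. There are 200 camera calls.

## Working session

There is one attempt and no reset: what is moved stays moved. The work goes in short steps, each a Python script; the robot and the scene stay as the last script left them, time stands still between calls to the robot, and variables do not carry over. Pictures are saved under pics/ and viewed, at most 10 in all, crops included, and the job is handed in when it is done.

```bash
mkdir -p pics; cat > h.py <<'E'
import numpy as np, cv2
from workcell import r, command_gripper, optics
from scipy.spatial.transform import Rotation as Ro
def snap(n, f=None):
    s=r.read_state(); im,d=optics.get_image(n)
    if f: cv2.imwrite('pics/'+f,cv2.cvtColor(im,cv2.COLOR_RGB2BGR))
    return im,d,s
def cloud(n,d,s):
    m=optics.camera_model(n);K=np.array(m['K'])
    v,u=np.mgrid[:d.shape[0],:d.shape[1]]
    P=np.stack([(u-K[0,2])/K[0,0]*d,(v-K[1,2])/K[1,1]*d,d],-1)
    if 'R' in m: return (P-np.array(m['t']))@np.array(m['R'])
    T=np.array(m['tool_from_camera']);P=P@T[:3,:3].T+T[:3,3]
    return P@Ro.from_quat(s['eef_rot']).as_matrix().T+np.array(s['eef_pos'])
def down(yaw): # tool z down, tool y along world direction yaw
    y=np.array([np.cos(yaw),np.sin(yaw),0]);z=np.array([0,0,-1.])
    return Ro.from_matrix(np.stack([np.cross(y,z),y,z],1)).as_quat()
E
python3 - <<'E'
from h import *
a,d,s=snap('top');b,d2,s2=snap('side')
cv2.imwrite('pics/top.png',a[...,::-1]);cv2.imwrite('pics/side.png',b[...,::-1])
np.savez('s0.npz',a=a,d=d,b=b,d2=d2)
print(s); print(optics.camera_model('top'),optics.camera_model('side'),optics.camera_model('wrist'))
E
```

```text
{'time_s': 0.0, 'joint_positions': array([-1.40498945e+00,  3.42700303e-01,  1.52501221e+00,  1.79448174e-05,
        1.27543048e+00, -1.46041353e-01]), 'dq': array([-7.28738807e-04,  7.90586723e-05,  5.69016027e-05, -7.59172730e-04,
       -1.44561309e-03, -9.20752962e-04]), 'tau': array([ 1.57325949e-04, -4.33669674e+01, -2.46011835e+01, -1.21360695e-04,
        7.86508812e-03,  4.20637861e-06]), 'eef_pos': array([ 0.16101785, -0.49927378,  0.23303929]), 'eef_rot': array([ 9.87868554e-01,  1.55290434e-01,  9.20732717e-07, -7.75216102e-04]), 'contact_force': array([-0.14919056,  0.41611456, -0.09575612]), 'torque': array([-0.02041434, -0.02614349, -0.01948828]), 'grip_force': 0.0, 'grip_width': 0.08506148918972896}
{'K': array([[438.80577349,   0.        , 258.15569303],
       [  0.        , 438.80577349, 191.65972271],
       [  0.        ,   0.        ,   1.        ]]), 'R': array([[ 0.02313835, -0.99962337,  0.01475616],
       [-0.99821141, -0.02391449, -0.05479128],
       [ 0.05512353, -0.01346199, -0.99838879]]), 't': array([-0.05864629,  0.51275841,  1.33304428])} {'K': arr
[... 175 characters left out ...]
4, -0.20186282, -0.00185729],
       [-0.10220862,  0.50379486, -0.85775529],
       [ 0.1740846 , -0.83990603, -0.51405487]]), 't': array([0.51583824, 0.19176792, 1.66727043])} {'K': array([[278.44072405,   0.        , 262.92376416],
       [  0.        , 278.44072405, 188.7230048 ],
       [  0.        ,   0.        ,   1.        ]]), 'tool_from_camera': array([[-1.04424921e-03, -9.62037294e-01, -2.72916020e-01,
         6.81818001e-02],
       [ 9.99999396e-01, -9.11397740e-04, -6.13558585e-04,
         1.55833708e-04],
       [ 3.41531198e-04, -2.72916496e-01,  9.62037665e-01,
        -1.39700774e-01],
       [ 0.00000000e+00,  0.00000000e+00,  0.00000000e+00,
         1.00000000e+00]])}
```

View pics/top.png

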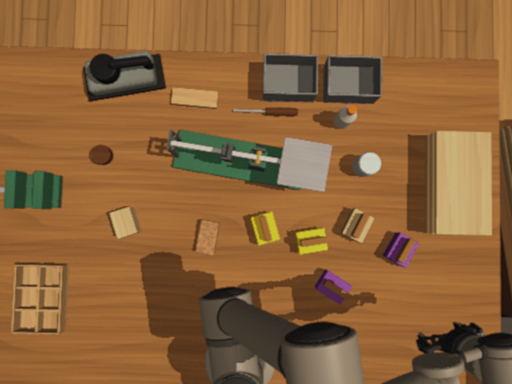

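View pics/side.png

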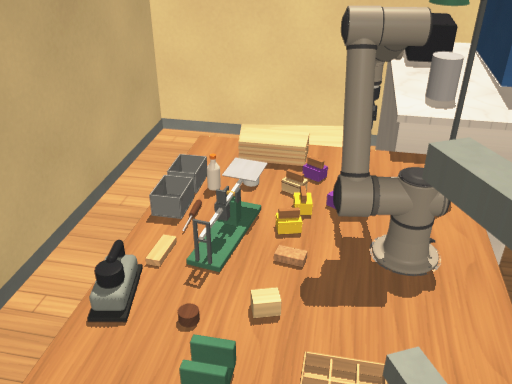

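The top view shows the candidates for the load:
- (358,225): plywood with a batten, which is the load by description.
- (123,222): plain plywood, the spare.
- (265,228) and (312,240): yellow look-alikes.
- (402,250) and (333,287): purple look-alikes.

On the balance, the pan is at (305,165), the hinge near (262,157), the poise near (228,152) and the loop at (172,140). I'll take a close crop and measure the geometry.

```bash
python3 - <<'E'
from h import *
z=np.load('s0.npz');a,d=z['a'],z['d'];P=cloud('top',d,None)
c=a[100:280,150:430,::-1];cv2.imwrite('pics/crop.png',cv2.resize(c,None,fx=2.8,fy=2.8,interpolation=cv2.INTER_CUBIC))
def blob(m,name):
    n,l,st,ce=cv2.connectedComponentsWithStats(m.astype(np.uint8))
    k=1+st[1:,4].argmax();pts=P[l==k];xy=pts[:,:2]
    print(name,st[k],'med z',np.median(pts[:,2]),'rect',cv2.minAreaRect(xy.astype(np.float32)))
    return pts
v,u=np.mgrid[:384,:512]
Z=P[...,2];win=lambda u0,u1,v0,v1:(u>=u0)&(u<u1)&(v>=v0)&(v<v1)&(d>0)
print('table',np.median(Z[180:200,360:400]))
w=win(335,382,200,250)
blob(w&(Z>.068)&(Z<.1),'batten');blob(w&(Z>.035),'box')
w=win(270,340,130,200);pp=blob(w&(Z>.12),'pan');A=np.c_[pp[:,:2],np.ones(len(pp))];print('plane',np.linalg.lstsq(A,pp[:,2],rcond=None)[0])
blob(win(160,340,110,200)&(a[...,1]>a[...,0].astype(int)+15)&(Z<.05)&(Z>.01),'base')
w=win(160,280,110,190)
blob(w&(Z>.19),'tab');
for n,(u0,u1,v0,v1) in dict(poise=(215,242,135,170),hinge=(250,275,145,172),loop=(160,185,125,155)).items():
    q=P[win(u0,u1,v0,v1)&(Z>.11)];print(n,len(q),q.mean(0),q.min(0),q.max(0))
E
```

```text
table -0.0003209873024097127
batten [352 213  18  25 199] med z 0.08281701153590838 rect ((0.41940566897392273, -0.3476310074329376), (0.021548481658101082, 0.07555225491523743), 62.994266510009766)
box [342 208  33  35 648] med z 0.051066772709185984 rect ((0.41941016912460327, -0.3481031358242035), (0.06755510717630386, 0.08676117658615112), 63.856727600097656)
pan [ 270  137   63   55 2321] med z 0.1742223679157717 rect ((0.5866200923919678, -0.1538924127817154), (0.1603074073791504, 0.13023844361305237), 81.19427490234375)
plane [-0.01344615 -0.0993716   0.16495756]
base [ 173  147  127   43 1940] med z 0.02134425171764949 rect ((0.5861924886703491, 0.018125906586647034), (0.3932117819786072, 0.06505268067121506), 81.3080062866211)
tab [222 142   6  13  49] med z 0.20172069283618652 rect ((0.6174589395523071, 0.048563167452812195), (0.008958429098129272, 0.033870045095682144), 80.26778411865234)
poise 292 [0.61397265 0.04163802 0.1563296 ] [0.5934956  0.00530828 0.11021849] [0.63852448 0.07904805 0.20754429]
hinge 375 [ 0.60240601 -0.04664489  0.14096638] [ 0.57594409 -0.08725158  0.1112939 ] [ 0.63207107 -0.01961682  0.16193175]
loop 193 [0.63974338 0.19376512 0.14987074] [0.61282661 0.1665189  0.11012884] [0.66911031 0.20798264 0.18137924]
```

View pics/crop.png

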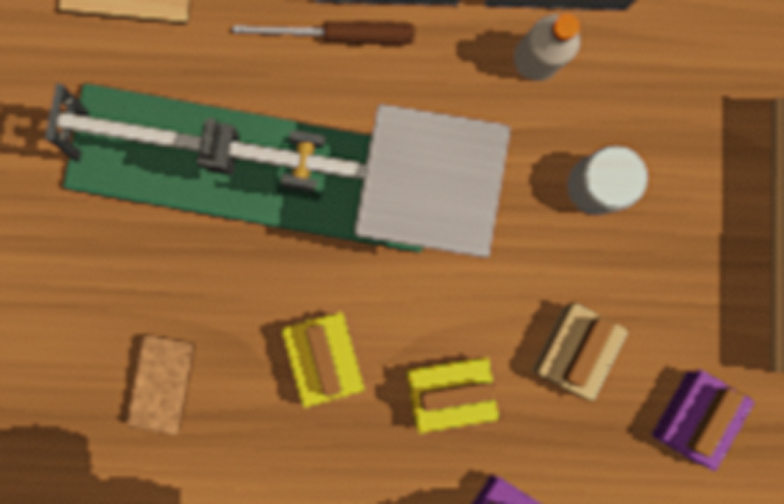

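The crop confirms the load: plain plywood with a wooden batten at (585,350) in the crop, none of it yellow or purple. Its batten top is at 0.083 m and its sizes fit. The pan is up (tilt about -0.1). Next I refine the pan centre and check that the poses are reachable.

```bash
python3 - <<'E'
from h import *
z=np.load('s0.npz');a,d=z['a'],z['d'];P=cloud('top',d,None);Z=P[...,2]
m=np.zeros(d.shape,np.uint8);m[125:205,265:345]=(Z[125:205,265:345]>.155)
m=cv2.morphologyEx(m,cv2.MORPH_OPEN,np.ones((13,13)))
print('pan',cv2.minAreaRect(P[m>0][:,:2].astype(np.float32)),P[m>0].mean(0))
m=np.zeros(d.shape,np.uint8);m[120:175,165:280]=(Z[120:175,165:280]>.10)&(a[120:175,165:280].min(-1)>130)
q=P[m>0];print('bar',len(q),cv2.fitLine(q[:,:2].astype(np.float32),cv2.DIST_HUBER,0,.01,.01).ravel())
print(r.tip_extent)
for yaw in (63.4,243.4):
    print(yaw,r.solve_ik([.4194,-.348,.079],down(np.radians(yaw))))
for yaw in (-8.7,171.3,81.3,261.3):
    print(yaw,r.solve_ik([.583,-.175,.25],down(np.radians(yaw))),r.solve_ik([.61,.05,.21],down(np.radians(yaw))),r.solve_ik([.64,.17,.21],down(np.radians(yaw))))
E
```

```text
pan ((0.5328770875930786, -0.14756421744823456), (0.15050487220287323, 0.26239070296287537), 67.85980224609375) [ 0.58351889 -0.16850146  0.17694492]
bar 360 [0.15430324 0.9880235  0.6165288  0.04285261]
0.025
63.4 [-8.33276418e-01  5.48021112e-01  1.66595238e+00 -4.44089210e-16
  9.27619157e-01 -1.93981516e+00]
243.4 [-8.33276418e-01  5.48021112e-01  1.66595238e+00 -4.44089210e-16
  9.27619157e-01  1.20177749e+00]
-8.7 [-4.17459735e-01  4.87896874e-01  1.24985826e+00 -4.44089210e-16
  1.40383752e+00 -2.65616090e-01] [-4.33693569e-02  5.20515039e-01  1.30587689e+00 -4.44089210e-16
  1.31520073e+00  1.08474288e-01] [ 1.43997961e-01  6.17090876e-01  1.13625562e+00 -4.44089210e-16
  1.38824616e+00  2.95841605e-01]
171.3 [-4.17459735e-01  4.87896874e-01  1.24985826e+00 -4.44089210e-16
  1.40383752e+00  2.87597656e+00] [-4.33693569e-02  5.20515039e-01  1.30587689e+00 -4.44089210e-16
  1.31520073e+00 -3.03311837e+00] [ 1.43997961e-01  6.17090876e-01  1.13625562e+00 -4.44089210e-16
  1.38824616e+00 -2.84575105e+00]
81.3 [-4.17459735e-01  4.87896874e-01  1.24985826e+00 -4.44089210e-16
  1.40383752e+00 -1.83641242e+00] [-4.33693569e-02  5.20515039e-01  1.30587689e+00 -4.44089210e-16
  1.31520073e+00 -1.46232204e+00] [ 1.43997961e-01  6.17090876e-01  1.13625562e+00 -4.44089210e-16
  1.38824616e+00 -1.27495472e+00]
261.3 [-4.17459735e-01  4.87896874e-01  1.24985826e+00 -4.44089210e-16
  1.40383752e+00  1.30518024e+00] [-4.33693569e-02  5.20515039e-01  1.30587689e+00 -4.44089210e-16
  1.31520073e+00  1.67927061e+00] [ 1.43997961e-01  6.17090876e-01  1.13625562e+00 -4.44089210e-16
  1.38824616e+00  1.86663793e+00]
```

```bash
python3 - <<'E'
from h import *
q=down(np.radians(243.4))
command_gripper(.06,40)
r.reach([.4194,-.348,.16],q)
r.move_straight([.4194,-.348,.079],speed=.1,max_force=8)
print(r.read_state()['eef_pos'])
f0=r.read_state()['contact_force']
command_gripper(.0,40)
s=r.read_state();print(s['grip_width'],s['grip_force'],s['time_s'])
r.move_straight([.4194,-.348,.30],speed=.15);r.hold(.4)
s=r.read_state();print(s['contact_force'],f0,s['torque'],s['grip_width'])
r.reach([.5835,-.167,.30],down(np.radians(-8.9)))
r.hold(.3);s=r.read_state();print(s['contact_force'],s['eef_pos'],s['time_s'],s['grip_width'])
im,d,_=snap('top','held.png');snap('side','heldside.png')
P=cloud('top',d,s);np.save('held.npy',P)
E
```

```text
[ 0.419647   -0.34842298  0.07958628]
0.01886071262575456 40.7259464263916 3.1
[-1.09178967 -0.27749358 -5.08767485] [ 0.31349105  1.06142071 -0.34581856] [ 0.00423015 -0.02755868 -0.04100034] 0.018509876266697155
[ 0.18603415 -0.99213705 -5.24099949] [ 0.58330142 -0.16754171  0.30008844] 6.7333 0.0186144275313853
```

View pics/heldside.png

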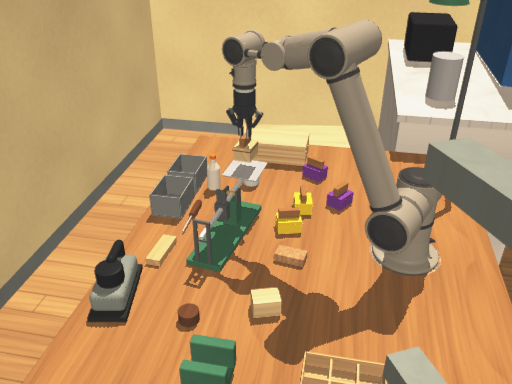

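The side view shows the box hanging upright above the pan at (243,150). It weighs about 5.1 N, so 0.5 kg. I'll set it down, following the pan to its stop.

```bash
python3 - <<'E'
from h import *
r.move_straight([.5835,-.1675,.262],speed=.08)
h=r.move_straight([.5827,-.1735,.226],speed=.02,max_force=5.5)
s=r.read_state();print(h,s['eef_pos'],s['contact_force'],s['time_s'])
r.hold(.3);s=r.read_state();print(s['eef_pos'],s['contact_force'])
snap('wrist','w.png')
np.save('pl.npy',s['eef_pos'])
E
```

```text
True [ 0.58233167 -0.17315333  0.2342559 ] [-0.72465041 -2.73273387  3.60275243] 8.7417
[ 0.58225909 -0.17314394  0.2341413 ] [-1.38661584 -3.36461874  4.96856496]
```

```bash
python3 - <<'E'
from h import *
p=np.load('pl.npy')
command_gripper(.03);r.hold(.3);command_gripper(.07);s=r.read_state();print(s['contact_force'],s['grip_width'])
r.move_straight(p+[0,0,.10],speed=.12)
r.reach([.56,-.02,.33],down(np.radians(-8.9)))
command_gripper(0,20)
s=r.read_state();print(s['contact_force'],s['time_s'])
im,d,s=snap('top','placed.png');P=cloud('top',d,s);np.save('P1.npy',P);np.save('a1.npy',im)
cv2.imwrite('pics/placed_c.png',cv2.resize(im[100:280,150:430,::-1],None,fx=2.8,fy=2.8))
E
```

```text
[ 0.06596696  0.10066638 -0.04580317] 0.07009130905630835
[-0.37679616  0.69854021  0.21083242] 12.4583
```

View pics/placed_c.png

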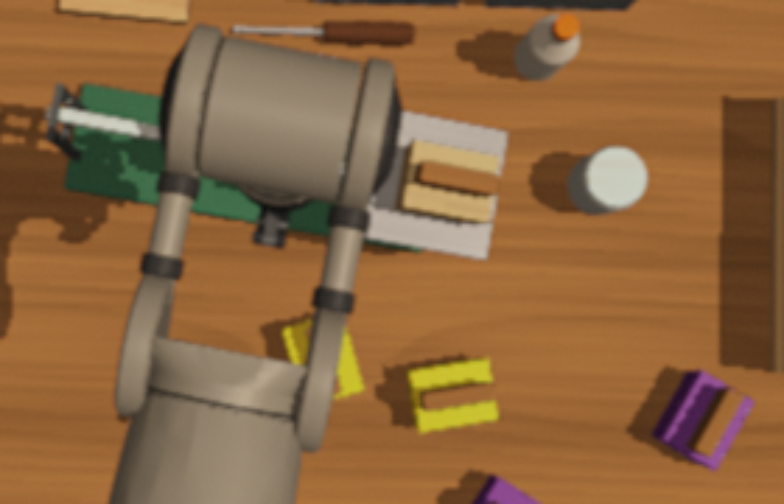

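The box stands on the pan (crop 455,180) and looks displaced towards the outer end, partly from parallax. I'll measure this in the balance frame.

```bash
cat >> h.py <<'E'
O=np.array([.6032,-.0435]);e=np.array([.1543,.9880]);ex=np.array([.9880,-.1543])
def bal(P): # world -> balance coords
    return np.stack([(P[...,:2]-O)@ex,(P[...,:2]-O)@e,P[...,2]],-1)
def rng(q): return np.round(np.percentile(q,[1,50,99],axis=0),4).tolist()
E
python3 - <<'E'
from h import *
B=bal(np.load('P1.npy'));P0=bal(cloud('top',np.load('s0.npz')['d'],None))
def sel(B,y0,y1,z0,z1,x=.08): return B[(abs(B[...,0])<x)&(B[...,1]>y0)&(B[...,1]<y1)&(B[...,2]>z0)&(B[...,2]<z1)]
print('pan before',rng(sel(P0,-.22,-.055,.16,.2)))
q=sel(B,-.22,-.055,.135,.172);print('pan',rng(q),np.linalg.lstsq(np.c_[q[:,:2],np.ones(len(q))],q[:,2],rcond=None)[0])
print('boxtop',rng(sel(B,-.22,-.055,.19,.215)));print('batten',rng(sel(B,-.22,-.055,.224,.25)))
E
```

```text
pan before [[-0.0631, -0.1898, 0.1659], [0.0001, -0.127, 0.1743], [0.0641, -0.0633, 0.1821]]
pan [[-0.0637, -0.1942, 0.1416], [-0.0328, -0.1295, 0.1518], [0.0647, -0.075, 0.1682]] [0.000399   0.10164021 0.16523276]
boxtop [[-0.0339, -0.1828, 0.192], [-0.0119, -0.1369, 0.2006], [0.0316, -0.0981, 0.212]]
batten [[-0.0111, -0.1809, 0.2264], [-0.0016, -0.1429, 0.2336], [0.0091, -0.1071, 0.2407]]
```

The box is about 3 mm off the pan centre, which is fine. Beam at +0.1, poise at about 0.017. First push takes it to about 0.09.

```bash
cat >> h.py <<'E'
Q=down(np.radians(-8.87))
def W(y,z,x=0): return np.r_[O+e*y+ex*x,z]
def tilt():
    out=[]
    for n in ('top','side'):
        im,d,s=snap(n);B=bal(cloud(n,d,s))
        q=B[(abs(B[...,0])<.06)&(abs(B[...,0])>.037)&(B[...,1]>-.187)&(B[...,1]<-.075)&(B[...,2]>.135)&(B[...,2]<.19)&(d>0)]
        if len(q)<50: out.append(None);continue
        A=np.c_[q[:,:2],np.ones(len(q))];k=np.ones(len(q),bool)
        for _ in range(3):
            c=np.linalg.lstsq(A[k],q[k,2],rcond=None)[0];k=abs(A@c-q[:,2])<.004
        t=B[(abs(B[...,0])<.02)&(B[...,1]>.05)&(B[...,1]<.235)&(B[...,2]>.197)&(B[...,2]<.24)&(d>0)]
        out.append((round(c[1],4),round(float(c@[0,-.13,1]),4),int(k.sum()),len(t), rng(t) if len(t)>5 else 0))
    return out
E
python3 - <<'E'
from h import *
r.reach(W(.045,.28),Q);r.move_straight(W(.045,.215),speed=.1,max_force=6)
print(r.read_state()['eef_pos'],r.read_state()['contact_force'],tilt())
print(r.move_straight(W(.138,.215),speed=.05,max_force=9))
s=r.read_state();print(bal(np.array(s['eef_pos'])),s['contact_force'],s['time_s'])
r.move_straight(W(.138-.03,.215),speed=.1);r.hold(1.5)
for t in tilt(): print(t)
snap('side','p1.png');print(r.read_state()['time_s'])
E
```

```text
[0.6105419  0.000777   0.21611036] [ 0.14256203 -0.39989916  0.38799424] [(np.float64(0.1095), 0.1516, 564, 18, [[-0.0168, 0.0774, 0.2041], [-0.0109, 0.0821, 0.2169], [-0.0013, 0.086, 0.2228]]), (np.float64(0.103), 0.15, 83, 105, [[-0.0189, 0.0503, 0.1972], [-0.0008, 0.0868, 0.2147], [0.0148, 0.0968, 0.2384]])]
False
[-3.80474553e-05  1.37909977e-01  2.15040772e-01] [-0.58866995 -1.51324692 -0.05235881] 15.8167
(np.float64(0.1022), 0.1517, 562, 10, [[-0.017, 0.143, 0.2089], [-0.0152, 0.1464, 0.2223], [-0.0102, 0.149, 0.2244]])
(np.float64(0.0942), 0.1501, 81, 140, [[-0.0198, 0.1088, 0.1982], [-0.0031, 0.1515, 0.2199], [0.0132, 0.1609, 0.2384]])
17.9167
```

```bash
cat >> h.py <<'E'
def push(y,z=.215,back=.025):
    h=r.move_straight(W(y,z),speed=.03,max_force=8);s=r.read_state()
    print(h,bal(np.array(s['eef_pos'])),s['contact_force'])
    r.move_straight(W(y-back,z),speed=.08);r.hold(1.6)
    for t in tilt(): print(t)
    print(r.read_state()['time_s'])
E
python3 - <<'E'
from h import *
push(.150)
E
```

```text
False [-3.48176727e-05  1.49931656e-01  2.15037890e-01] [-0.42656068 -1.96800278 -0.91083805]
(np.float64(0.0958), 0.1525, 571, 9, [[-0.0173, 0.1583, 0.1989], [-0.0162, 0.1616, 0.2225], [-0.0132, 0.1659, 0.2261]])
(np.float64(0.1052), 0.1504, 79, 147, [[-0.0179, 0.1239, 0.1974], [-0.0032, 0.1666, 0.2197], [0.0131, 0.1772, 0.2384]])
21.625
```

```bash
python3 - <<'E'
from h import *
push(.157)
E
```

```text
False [-6.54176663e-05  1.56799270e-01  2.14957023e-01] [-0.42915048 -3.29418738 -2.12635551]
(np.float64(0.0524), 0.157, 576, 8, [[-0.0166, 0.1668, 0.1989], [-0.0163, 0.1708, 0.2184], [-0.0121, 0.173, 0.2217]])
(np.float64(0.0571), 0.1551, 89, 139, [[-0.0195, 0.1294, 0.1976], [-0.0034, 0.1754, 0.2171], [0.014, 0.1855, 0.2382]])
25.0
```

```bash
python3 - <<'E'
from h import *
push(.166)
E
```

```text
False [-4.45574581e-05  1.65761020e-01  2.14953600e-01] [-0.3764002  -2.68861469 -0.83743256]
(np.float64(0.0255), 0.1616, 590, 7, [[-0.017, 0.1761, 0.2067], [-0.016, 0.1809, 0.2116], [-0.0125, 0.1831, 0.2162]])
(np.float64(0.0125), 0.1603, 100, 117, [[-0.0173, 0.1375, 0.1982], [-0.0045, 0.1566, 0.2153], [0.0138, 0.1927, 0.2391]])
28.4417
```

```bash
python3 - <<'E'
from h import *
push(.1715)
E
```

```text
False [3.91545218e-05 1.71351199e-01 2.14999769e-01] [-0.04099224  0.60306942 -0.20956685]
(np.float64(0.0162), 0.1617, 590, 3, 0)
(np.float64(0.0272), 0.1601, 103, 124, [[-0.0178, 0.1404, 0.1973], [-0.0042, 0.1614, 0.2169], [0.0157, 0.193, 0.2397]])
31.7667
```

The last push changed nothing, so I'll move the arm aside and look.

```bash
python3 - <<'E'
from h import *
s=r.read_state();print(bal(np.array(s['eef_pos'])),s['grip_width'])
r.move_straight(W(.1465,.30),speed=.15);r.reach(W(.05,.33,-.15),Q)
a,d,s=snap('top');b,d2,_=snap('side')
cv2.imwrite('pics/look.png',np.vstack([cv2.resize(a[115:205,155:345,::-1],(640,303)),cv2.resize(b[140:290,150:350,::-1],(390,292))[:, :].copy() if 0 else cv2.resize(b[150:280,160:300,::-1],(640,297))]))
B=bal(cloud('top',d,s))
q=B[(abs(B[...,0])<.02)&(B[...,1]>.05)&(B[...,1]<.235)&(B[...,2]>.195)&(B[...,2]<.24)];print(len(q),rng(q))
q=B[(abs(B[...,0])<.008)&(B[...,1]>.02)&(B[...,1]<.235)&(B[...,2]>.13)&(B[...,2]<.17)];print(len(q),np.polyfit(q[:,1],q[:,2],1))
for t in tilt(): print(t)
print(r.read_state()['time_s'])
E
```

```text
[1.11120374e-05 1.46480709e-01 2.14986711e-01] -0.00010918486552676677
53 [[-0.0169, 0.1755, 0.1955], [-0.0016, 0.1785, 0.2128], [0.0157, 0.1839, 0.2182]]
357 [0.0429889  0.14437272]
(np.float64(0.02), 0.1618, 593, 51, [[-0.0168, 0.1753, 0.2024], [-0.0012, 0.1789, 0.213], [0.016, 0.1837, 0.2172]])
(np.float64(0.0256), 0.1605, 133, 59, [[-0.0197, 0.1781, 0.1971], [-0.0028, 0.1877, 0.2069], [0.0158, 0.1936, 0.2148]])
33.4333
```

View pics/look.png

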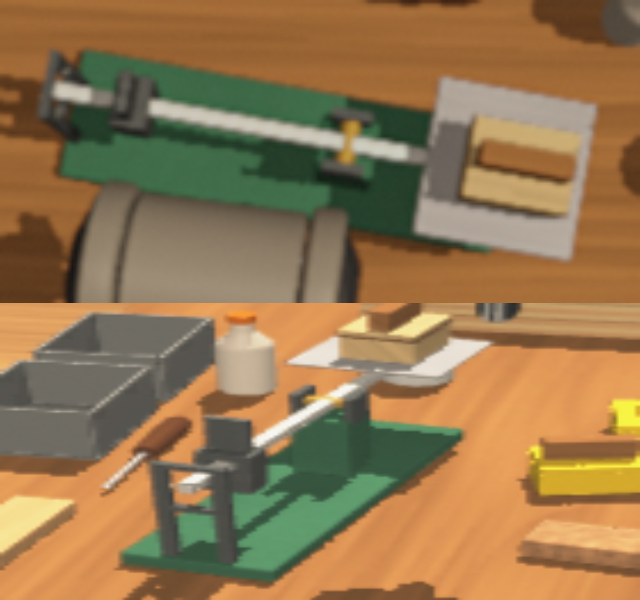

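The scene is intact, with the beam at about +0.022. The push itself tips the beam, so the tab leans away and dips. I'll push lower, near the tab's foot, and somewhat farther.

```bash
python3 - <<'E'
from h import *
r.reach(W(.135,.28),Q);r.move_straight(W(.135,.197),speed=.12,max_force=6)
push(.1745,.197,.035)
E
```

```text
False [-3.87929470e-05  1.74265753e-01  1.96953359e-01] [-0.74997474 -2.08185378 -0.60209346]
(np.float64(-0.0096), 0.1657, 583, 13, [[-0.0167, 0.1838, 0.1974], [-0.013, 0.1876, 0.2067], [-0.0084, 0.1916, 0.2107]])
(np.float64(-0.0044), 0.1646, 125, 145, [[-0.0179, 0.1337, 0.1976], [-0.0031, 0.1512, 0.2119], [0.0148, 0.2001, 0.2395]])
38.775
```

```bash
python3 - <<'E'
from h import *
r.move_straight(W(.1395,.30),speed=.15);r.reach(W(.05,.33,-.15),Q);r.hold(.5)
T=[tilt() for _ in range(8)]
for i in (0,1): print([np.round(np.mean([t[i][k] for t in T]),4) for k in (0,1)],np.std([t[i][0] for t in T]))
a,d,s=snap('side');cv2.imwrite('pics/tip.png',cv2.resize(a[190:280,185:265,::-1],(533,600),interpolation=cv2.INTER_CUBIC))
print(r.read_state()['time_s'])
P0=bal(cloud('side',np.load('s0.npz')['d2'],None));B=P0
q=B[(abs(B[...,0])<.06)&(abs(B[...,0])>.037)&(B[...,1]>-.187)&(B[...,1]<-.075)&(B[...,2]>.15)&(B[...,2]<.2)];print('side0',np.linalg.lstsq(np.c_[q[:,:2],np.ones(len(q))],q[:,2],rcond=None)[0]@np.array([[0,1,0],[0,-.13,1]]).T)
B=bal(cloud('top',np.load('s0.npz')['d'],None))
q=B[(abs(B[...,0])<.06)&(abs(B[...,0])>.037)&(B[...,1]>-.187)&(B[...,1]<-.075)&(B[...,2]>.15)&(B[...,2]<.2)];print('top0',np.linalg.lstsq(np.c_[q[:,:2],np.ones(len(q))],q[:,2],rcond=None)[0]@np.array([[0,1,0],[0,-.13,1]]).T)
E
```

```text
[np.float64(-0.0121), np.float64(0.1659)] 0.0024382050262436914
[np.float64(-0.0074), np.float64(0.1647)] 0.004631667491303753
41.7
side0 [-0.06776714  0.17406813]
top0 [-0.0752349   0.17460383]
```

View pics/tip.png

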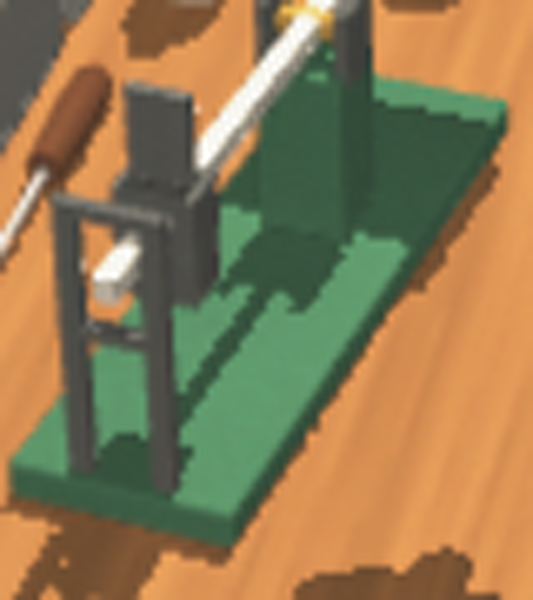

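The tip sits just above mid-loop to slightly low. The measurements agree on a tilt of about -0.010, so I'll nudge the poise back about 2 mm from the outer side in small steps.

```bash
cat >> h.py <<'E'
def meas(n=5):
    T=[tilt() for _ in range(n)];m=[[np.mean([t[i][k] for t in T]) for k in (0,1)] for i in (0,1)]
    est=[m[0][0],(.1647-m[0][1])/.13,m[1][0],(.1630-m[1][1])/.13]
    print('tilts',np.round(est,4),r.read_state()['time_s']);return np.average(est,weights=[2,2,1,1])
E
python3 - <<'E'
from h import *
r.reach(W(.215,.30),Q);r.move_straight(W(.215,.215),speed=.12,max_force=6)
y=.1975
while 1:
    h=r.move_straight(W(y,.215),speed=.03,max_force=8);s=r.read_state()
    print(h,y,bal(np.array(s['eef_pos'])),s['contact_force'])
    r.move_straight(W(y+.017,.215),speed=.06);r.hold(1.4)
    t=meas();print(t)
    if t>-.004 or y<.195 or h or s['time_s']>54: break
    y-=.0013
E
```

```text
False 0.1975 [4.99857561e-05 1.97481204e-01 2.15030186e-01] [-0.11687089  0.34910628 -0.36243325]
tilts [-0.0115 -0.0088 -0.0115 -0.014 ] 46.525
-0.011023076923076948
False 0.1962 [1.56118866e-05 1.96183536e-01 2.15029503e-01] [-0.26686475  1.03089843 -0.25003559]
tilts [-0.0105 -0.0097 -0.0073 -0.0135] 49.6167
-0.010190512820512865
False 0.19490000000000002 [1.39625717e-05 1.94862976e-01 2.15048429e-01] [0.37462677 0.14318672 0.08608277]
tilts [-0.013  -0.0092 -0.0072 -0.0132] 52.7083
-0.010812051282051335
```

```bash
python3 - <<'E'
from h import *
y=.1932
while 1:
    h=r.move_straight(W(y,.215),speed=.04,max_force=8);s=r.read_state()
    print(h,y,s['contact_force'])
    r.move_straight(W(y+.017,.215),speed=.08);r.hold(1.2)
    t=meas(3);print(t)
    if t>-.008 or h or r.read_state()['time_s']>60: break
    y-=.0015
E
```

```text
False 0.1932 [-1.09009102  0.5221961  -0.86982894]
tilts [-0.0135 -0.01   -0.011  -0.0141] 55.1833
-0.012000427350427329
False 0.1917 [0.13928442 0.10210414 0.96692724]
tilts [-0.0117 -0.0097  0.0019 -0.0146] 57.65
-0.009261538461538476
False 0.1902 [-0.42562197 -0.50177983  0.21661403]
tilts [-0.0087 -0.01   -0.0064 -0.0136] 60.1167
-0.009553846153846107
```

```bash
python3 - <<'E'
from h import *
for y in (.1880,.1860):
    h=r.move_straight(W(y,.215),speed=.06,max_force=8);s=r.read_state()
    print(h,y,s['contact_force'])
    r.move_straight(W(y+.017,.215),speed=.1);r.hold(1.1)
    t=meas(2);print(t)
    if t>-.008 or h: break
E
```

```text
False 0.188 [-0.54844385  0.08752848 -0.30477371]
tilts [-0.011  -0.0088 -0.0127 -0.0119] 62.2
-0.010719230769230722
False 0.186 [-0.60141364  0.05045041 -0.42072166]
tilts [-0.0133 -0.01   -0.0062 -0.0142] 64.2833
-0.011163461538461443
```

```bash
python3 - <<'E'
from h import *
for n in('top','side'):
    a,d,s=snap(n);B=bal(cloud(n,d,s))
    cv2.imwrite(f'pics/z{n}.png',a[...,::-1])
    k=(abs(B[...,0])<.022)&(B[...,1]>.15)&(B[...,1]<.24)&(B[...,2]>.165)&(B[...,2]<.26)
    q=B[k];print(n,len(q));
    hst=np.histogram2d(q[:,1],q[:,2],bins=[np.arange(.15,.241,.005),np.arange(.165,.261,.01)])[0].astype(int);print(hst)
s=r.read_state();print(bal(np.array(s['eef_pos'])),s['time_s'])
b=cv2.imread('pics/zside.png')[150:290,150:310];cv2.imwrite('pics/zc.png',cv2.resize(b,(640,560)))
E
```

```text
top 3
[[0 0 0 0 0 0 0 0 0]
 [0 0 0 0 0 0 0 0 0]
 [0 0 0 0 0 0 0 0 0]
 [0 0 0 0 0 0 0 0 0]
 [0 0 0 0 0 0 0 0 0]
 [0 0 0 0 0 0 0 0 0]
 [2 1 0 0 0 0 0 0 0]
 [0 0 0 0 0 0 0 0 0]
 [0 0 0 0 0 0 0 0 0]
 [0 0 0 0 0 0 0 0 0]
 [0 0 0 0 0 0 0 0 0]
 [0 0 0 0 0 0 0 0 0]
 [0 0 0 0 0 0 0 0 0]
 [0 0 0 0 0 0 0 0 0]
 [0 0 0 0 0 0 0 0 0]
 [0 0 0 0 0 0 0 0 0]
 [0 0 0 0 0 0 0 0 0]
 [0 0 0 0 0 0 0 0 0]]
side 235
[[ 0  0  0  0  0  0  0  0  0]
 [ 0  0  0  0  0  0  0  0  0]
 [ 0  0  0  0  0  0  0  0  0]
 [ 0  0  0  0  0  0  0  0  0]
 [ 0  0  0  0  0  0  0  0  0]
 [ 0  0  0  0  0  0  0  0  0]
 [ 0  0  0  0  0  0  0  0  0]
 [ 1  0  1  0  1  0  0  0  0]
 [11 10  5  4  2  0  0  0  0]
 [18 16 19 19  4  0  0  1  0]
 [ 1  1  0  1  2  0  1  2  0]
 [ 0  0  0  0  1  2 11  3  2]
 [ 0  0  0  0  2  9 11 14 14]
 [ 0  0  0  0  0  5  8  5  7]
 [ 0  0  0  0  0  0  0  0  0]
 [ 0  0  0  0  0  0  0  0  0]
 [ 0  0  0  0  0  0  0  0  0]
 [ 0  0  0  0  0  0  0  0  0]]
[3.58086752e-05 2.02985713e-01 2.14988952e-01] 64.3833
```

View pics/zc.png

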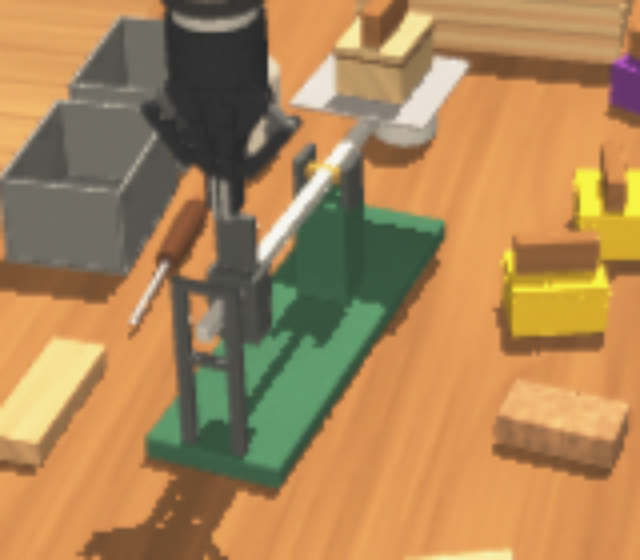

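The inner face was never touched. The tilt stayed the same and the force was nil, so the fingertips passed over the tab's top. The clock stands at 64 s and the beam rests free within about 0.01 rad of level. Another blind push now risks overshooting with no time to correct it, so I'll lift clear and hand in.

```bash
python3 - <<'E'
from h import *
r.move_straight(W(.21,.29),speed=.12);r.hold(1.0)
print(meas(3),r.read_state()['time_s'])
print(r.finish_job())
E
```

```text
tilts [-0.0115 -0.0103 -0.0093 -0.0138] 66.4583
-0.011104273504273442 66.4583
the job is handed in; nothing more can be done
None
```

I handed the job in at 66.5 s of 72 s with the box upright about 3 mm off the middle of the pan, but the beam is not exactly level: it rests free at about -0.011 rad, poise side slightly down, because my last push overshot by about 2 mm and the correcting pushes missed the tab.

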